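Restock the cassette dry box and pump it down

ROBOT

A 6-joint arm with a two-finger parallel gripper is mounted at the origin on the work surface. World frame = base frame: x ahead of the robot, y to its left, z up, the work surface at z = 0. Lengths are in mm, angles in rad, forces in N, time in s.
With the tool pointing down it reaches from about 300 to 775 mm from the base axis. Payload 14.6 kg.
Tool frame: the origin (TCP) lies on the centre line of the jaws, within the pads' length; the fingertips stand ahead of it and the grasp point (between the pads) is the TCP (manip.tip_reach is the z of the fingertips in the tool frame, in mm); z points along the fingers, y is the direction in which the jaws open and shut (so a half turn about z gives the same grasp; the last joint's range is limited). The gripper opens to 94 mm and grips with 3 to 60 N. Pads are 16 mm wide; open, the fingers measure 119 mm over their backs; the gripper's body (75 mm by 177 mm) begins 78 mm behind the grasp point.
Start: joints at [1.13, 0.3, 1.521, -0, 1.321, -0.067], TCP at [200.832, 512.011, 224.446] pointing down, gripper open.
Joint ranges: [-3.03, 3.03], [-0.79, 2.21], [0.23, 2.52], [-1.04, 4.18], [0, 3.07], [-2.55, 2.55]. Speed limits (rad/s): [2.22, 2.22, 2.57, 3.14, 3.14, 3.14].

INTERFACE

Orientations are given as [roll, pitch, yaw] about the fixed x, y, z axes, in that order (R = Rz(yaw) Ry(pitch) Rx(roll)).
In Python, from cell import manip, camera, search_frame, masks_of, tip_of gives the robot as it stands.
- The arm moves only by the tool send_rows, never from a script. Its argument "plan" is a list of rows, each an object with "travel": the shift along the tool's x, y, z in mm, a list of three; "delta_rot": the turn, a rotation vector about the tool's x, y, z in degrees, a list of three; "fingers": the gripper's target within -1 to 1 (shut at 1, half-way at 0, fully open at -1). In form: [{"travel": [dx, dy, dz], "delta_rot": [wx, wy, wz], "fingers": fingers}, ...]. A call has 1 to 20 rows; each row shifts and turns the commanded pose from where the row before left it, along the tool's axes as they then stand; what a row does not reach is not made up. A row lasts 1/8 s, in which the tool goes at most 62.5 mm and 10.7 degrees, less where a joint would pass 70% of its speed; a pose out of reach is approached as far as the arm can. A call is refused whole if a number of a shift passes 62.5 or a number of a turn 10.7, either way. A call with a gripper value outside its range is refused whole. The fingers move at their own pace and stop on an object; "grip_force" is the grip in N (left out, the last holds). Time passes only in rows, so rows that do not move let the fingers close. It gives the time, the measured TCP pose, the force and the opening at its end, in the units of the state.
- manip.read_state(): the state, without advancing time (a new reading comes with each control period).
- camera(name): name is "scene" or "top" or "wrist"; returns a dict with "color" (400x640x3 uint8, red, green, blue), "z_map" (400x640 float32, mm along the optical axis (not along the pixel's ray), 0 where there is no reading), "fov_y" (degrees; the focal length in pixels is half the picture's height over the tangent of half this angle, whatever the lens; pixels are square), "cx", "cy" (the principal point, pixels), "world_from_camera" (4x4, takes a point from camera to world coordinates); the wrist camera has in their place "tool_from_camera" (4x4, takes a point from camera to tool coordinates, whose origin is the TCP and whose axes are the flange's). Camera axes: x right, y up, looking along -z (the intrinsics and any distortion apply to the point x, -y, -z); pixel columns grow to the right and rows downward; lengths in mm; the calibration is good to about 2 mm. A picture is of the moment at which its call begins: read the wrist's pose just before it.
- manip.sign_off(): hands the job in, once; it reports no verdict.
Trained networks look in the newest picture that a camera, given by its name, has taken for a name from the list of things; names that differ only in an ending like _2 or _b are one class to them, and where a whole thing is asked for, a point or a joint stands for the part that bears it (a point fixed in the world has none). Each returns a list of dicts, best first, with "confidence" (0 to 1); they miss things now and then, are a little off and sometimes report something else, mostly with a low value. They report only what shows in the picture. A call takes as long as a camera call. They do not tell look-alikes from the thing itself.
- search_frame(name, camera): "at" ([x, y, z] in mm, in the coordinates of the camera as it stood for that picture, good to about 4 mm: the middle of the surface that is visible of it).
- masks_of(name, camera): "region" (400x640 bool, what is visible of it).
- tip_of(name, camera): "at" ([x, y, z] in mm, in the coordinates of the camera as it stood for that picture, good to about 4 mm: a listed point, or the origin of a listed thing).
The state is a dict: "clock": time; "joints": joint angles; "qd": joint speeds; "effort": joint torques, N m; "eef_pos": TCP position; "eef_rot": TCP orientation; "wrist_force": force on the tool from outside, world axes, zero at the start; "moment": the same for the moment, N m; "finger_gap": finger opening in mm.
Only numpy, scipy, OpenCV 4.12 (cv2) and the standard library are available. Lean on these libraries where they do the work, as an engineer would, in place of code of your own. Each camera call takes 0.05 s, during which the arm holds its last target. There are 200 camera calls.

TASK

The grey dry box should hold one test cassette of each colour - blue, yellow and red - but the expired one has been taken out and lies in the steel discard dish. Take the fresh cassette of the missing colour from the sloped stand, lay it flat and square on the empty middle bay, shut the lid fully, then with the lid shut give the pump's red lever at least three full strokes, each all the way down and all the way back up. Leave the other cassettes, the expired one included, and everything else on the bench where they are.

Things in the scene. Friction and masses are not known exactly. Their poses are not given: they have to be found in the camera images.
- fresh_blue_center (a point): centre of the fresh blue test cassette: blue plastic slab with a white face, 76 long (its x) x 24 wide (y) x 9 thick (z) mm, 30 g. Starts on the sloped stand, tilted 35 deg, resting against a 5 mm lip at its lower end; its z is the slope's normal. Grip it across its 24 mm width.
- fresh_yellow_center (a point): centre of the fresh yellow test cassette: yellow plastic slab with a white face, 76 long (its x) x 24 wide (y) x 9 thick (z) mm, 30 g. Starts on the sloped stand, tilted 35 deg, resting against a 5 mm lip at its lower end; its z is the slope's normal. Grip it across its 24 mm width.
- fresh_red_center (a point): centre of the fresh red test cassette: red plastic slab with a white face, 76 long (its x) x 24 wide (y) x 9 thick (z) mm, 30 g. Starts on the sloped stand, tilted 35 deg, resting against a 5 mm lip at its lower end; its z is the slope's normal. Grip it across its 24 mm width.
- old_blue_center (a point): centre of the older blue cassette, same form and size (76 x 24 x 9 mm, long axis x). Starts either on an outer bay of the dry box or, if it is the expired one, on the steel discard dish; not to be moved.
- old_yellow_center (a point): centre of the older yellow cassette, same form and size (76 x 24 x 9 mm, long axis x). Starts either on an outer bay of the dry box or, if it is the expired one, on the steel discard dish; not to be moved.
- old_red_center (a point): centre of the older red cassette, same form and size (76 x 24 x 9 mm, long axis x). Starts either on an outer bay of the dry box or, if it is the expired one, on the steel discard dish; not to be moved.
- stand_mid (a point): sloped reading stand (fixed): centre of its middle rib's top, 70 mm above the table. x points level to the stand's back, y left, z up; the slope rises 35 deg along x and the cassettes lie lengthwise up it. Three ribs, 18 mm wide, 12 mm high above the sloped plate, 54 mm apart along y, carry one fresh cassette each (30 mm free between neighbours).
- lamp_bar (a point): centre of the fixed lamp bar over the back of the stand, 185 mm above the table: 60 (x) x 200 (y) x 16 mm, axes as for the stand, its front edge 27 mm along x of the middle rib's centre; posts at its ends.
- free_bay (a point): middle, empty bay of the fixed grey dry box: centre of its black rib's top, 17 mm above the table; rib 18 (y) x 77 (x) mm, 12 mm above the box floor. A cassette lies on it along x, its centre then 4.5 mm above this point. x points to the hinge, y left. The other bays lie 54 mm to either side in y. Box outside 115 (x) x 165 (y) x 40 mm high, walls 5 mm.
- dish (a point): steel discard dish fixed to the left side of the dry box: centre of its rib's top, 17 mm above the table; 115 mm along +y from the middle bay. The expired cassette lies here.
- lid_hinge (a point): middle of the lid's hinge line, 43 mm above the table, 60 mm along +x of the middle bay; the hinge runs along y, axes as for the box.
- lid (a joint): angle of the clear lid (6 mm thick, 165 wide, reaching 119 mm from the hinge, then a blue tab 45 wide, 8 thick, to 145 mm; both centred on a plane through the hinge line): 0 = shut flat towards -x, 1.57 = upright; starts 1.65 to 1.95, stop 2.05. Stiff hinge (0.2 N m): stays where left; about 3 N at the front edge moves it.
- lid_tab (a point): centre of the lid's blue tab, 132 mm from the hinge.
- lever (a joint): pump lever: 0 = at rest, raised 26 deg above level (a spring holds it there and brings it back); grows as the bar is pressed down, stop at 0.75 rad (bar then 17 deg below level). Takes about 3 N at rest to 8 N fully down at the bar.
- lever_pivot (a point): pivot of the pump lever on the hand vacuum pump (fixed), 110 mm above the table. x points away from the handle, y along the pivot axis, z up. The pump's cylinder (60 mm across) stands 70 mm along -x of it, 89 mm tall; piston rod to 110 mm.
- lever_bar (a point): centre of the red cross-bar at the end of the lever: 22 mm thick, 90 mm long along y, 180 mm from the pivot; about 188 mm above the table at rest, 57 mm fully down. Moves with the lever.
- specimen_jar: small clear jar with a red cap, 40 mm across, 50 mm tall; bystander, origin at the centre of its underside
- tip_box: clear box with a pink deck full of yellow pipette tips, 84 x 119 x 77 mm; bystander, origin at the centre of its underside
- buffer_bottle: small white bottle with a blue cap, 40 mm across, 85 mm tall; bystander, origin at the centre of its underside
- marker_pen: black and white marker pen, lying, 130 mm long, 15 mm thick, long axis x; bystander, origin at the centre of its underside
There are look-alikes about, which are no part of the job. Leave any green look-alike of the part that bears fresh_blue_center alone.

How it is judged (in metres and radians):
On the way, in this order (a step that is already met when the one before it is completed fails the run):
1. the fresh cassette of the missing colour lies flat and square on the empty middle bay (((horizontal distance between old_blue_center and dish below 0.03 m and x of fresh_blue_center in the frame of free_bay between -0.012 and 0.012 m and y of fresh_blue_center in the frame of free_bay between -0.009 and 0.009 m and z of fresh_blue_center in the frame of free_bay between 0.0005 and 0.0085 m and angle between fresh_blue_center's own z axis and vertical below 0.12 rad and angle between the x axis of fresh_blue_center and the x axis of free_bay, either way round below 0.17 rad) or (horizontal distance between old_yellow_center and dish below 0.03 m and x of fresh_yellow_center in the frame of free_bay between -0.012 and 0.012 m and y of fresh_yellow_center in the frame of free_bay between -0.009 and 0.009 m and z of fresh_yellow_center in the frame of free_bay between 0.0005 and 0.0085 m and angle between fresh_yellow_center's own z axis and vertical below 0.12 rad and angle between the x axis of fresh_yellow_center and the x axis of free_bay, either way round below 0.17 rad) or (horizontal distance between old_red_center and dish below 0.03 m and x of fresh_red_center in the frame of free_bay between -0.012 and 0.012 m and y of fresh_red_center in the frame of free_bay between -0.009 and 0.009 m and z of fresh_red_center in the frame of free_bay between 0.0005 and 0.0085 m and angle between fresh_red_center's own z axis and vertical below 0.12 rad and angle between the x axis of fresh_red_center and the x axis of free_bay, either way round below 0.17 rad))), for 0.2 s.
2. the lid is fully shut (((horizontal distance between old_blue_center and dish below 0.03 m and x of fresh_blue_center in the frame of free_bay between -0.012 and 0.012 m and y of fresh_blue_center in the frame of free_bay between -0.009 and 0.009 m and z of fresh_blue_center in the frame of free_bay between 0.0005 and 0.0085 m and angle between fresh_blue_center's own z axis and vertical below 0.12 rad and angle between the x axis of fresh_blue_center and the x axis of free_bay, either way round below 0.17 rad) or (horizontal distance between old_yellow_center and dish below 0.03 m and x of fresh_yellow_center in the frame of free_bay between -0.012 and 0.012 m and y of fresh_yellow_center in the frame of free_bay between -0.009 and 0.009 m and z of fresh_yellow_center in the frame of free_bay between 0.0005 and 0.0085 m and angle between fresh_yellow_center's own z axis and vertical below 0.12 rad and angle between the x axis of fresh_yellow_center and the x axis of free_bay, either way round below 0.17 rad) or (horizontal distance between old_red_center and dish below 0.03 m and x of fresh_red_center in the frame of free_bay between -0.012 and 0.012 m and y of fresh_red_center in the frame of free_bay between -0.009 and 0.009 m and z of fresh_red_center in the frame of free_bay between 0.0005 and 0.0085 m and angle between fresh_red_center's own z axis and vertical below 0.12 rad and angle between the x axis of fresh_red_center and the x axis of free_bay, either way round below 0.17 rad)) and value of joint lid below 0.06 rad), for 0.1 s.
3. first stroke: lever pressed down through nearly all its travel, lid shut (value of joint lever above 0.58 rad and value of joint lid below 0.06 rad), for 0.02 s.
4. first stroke: lever back up, lid shut (value of joint lever below 0.12 rad and value of joint lid below 0.06 rad), for 0.02 s.
5. second stroke: lever pressed down through nearly all its travel, lid shut (all of step 3), for 0.02 s.
6. second stroke: lever back up, lid shut (all of step 4), for 0.02 s.
7. third stroke: lever pressed down through nearly all its travel, lid shut (all of step 5), for 0.02 s.
8. third stroke: lever back up, lid shut (all of step 6), for 0.02 s.
At the end, for the whole second after the job is handed in: The fresh cassette of the colour in the dish lies on the middle bay: within 12 mm lengthwise, 9 mm sideways, 0.5 to 8.5 mm above the rib, flat within 0.12 rad, square within 0.17 rad; lid below 0.06 rad; lever back below 0.12 rad after three strokes past 0.58 rad; all else left in place (all of step 8 and ((horizontal distance between old_blue_center and dish below 0.03 m and x of fresh_blue_center in the frame of free_bay between -0.012 and 0.012 m and y of fresh_blue_center in the frame of free_bay between -0.009 and 0.009 m and z of fresh_blue_center in the frame of free_bay between 0.0005 and 0.0085 m and angle between fresh_blue_center's own z axis and vertical below 0.12 rad and angle between the x axis of fresh_blue_center and the x axis of free_bay, either way round below 0.17 rad) or (horizontal distance between old_yellow_center and dish below 0.03 m and x of fresh_yellow_center in the frame of free_bay between -0.012 and 0.012 m and y of fresh_yellow_center in the frame of free_bay between -0.009 and 0.009 m and z of fresh_yellow_center in the frame of free_bay between 0.0005 and 0.0085 m and angle between fresh_yellow_center's own z axis and vertical below 0.12 rad and angle between the x axis of fresh_yellow_center and the x axis of free_bay, either way round below 0.17 rad) or (horizontal distance between old_red_center and dish below 0.03 m and x of fresh_red_center in the frame of free_bay between -0.012 and 0.012 m and y of fresh_red_center in the frame of free_bay between -0.009 and 0.009 m and z of fresh_red_center in the frame of free_bay between 0.0005 and 0.0085 m and angle between fresh_red_center's own z axis and vertical below 0.12 rad and angle between the x axis of fresh_red_center and the x axis of free_bay, either way round below 0.17 rad))); the robot touches nothing.
It fails at once if a cassette already in the box or in the discard dish is displaced by more than 15 mm (distance of any of old_blue_center, old_yellow_center, old_red_center from where it was at the start of the episode above 0.015 m).
It fails at once if a fresh cassette that is not needed is taken off or shifted by more than 15 mm on the stand ((not (horizontal distance between old_blue_center and dish below 0.03 m) and distance of fresh_blue_center from where it was at the start of the episode above 0.015 m) or (not (horizontal distance between old_yellow_center and dish below 0.03 m) and distance of fresh_yellow_center from where it was at the start of the episode above 0.015 m) or (not (horizontal distance between old_red_center and dish below 0.03 m) and distance of fresh_red_center from where it was at the start of the episode above 0.015 m)).
It fails at once if a bystander on the bench is displaced by more than 25 mm (distance of any of specimen_jar, tip_box, buffer_bottle, marker_pen from where it was at the start of the episode above 0.025 m).
It also fails if it takes over 59 s, if anything falls off the work surface, if the arm or the gripper's body presses on something with over 40 N, if the wrist force passes 120 N, or if a joint passes its speed limit or range.

## Working session

There is one attempt and no reset: what is moved stays moved. The work goes in short steps, Python scripts to look and compute and a tool call to move; the robot and the scene stay as the last step left them, time stands still between calls to the robot, and variables do not carry over. Pictures are saved under pics/ and viewed, about 8 in all and at most 12, crops included, and the job is handed in when it is done.

Besides the shell and the picture viewer there is one more tool, called after "Call:" as name(argument=value, ...), one argument or row to a line, values as JSON. send_rows: Moves the arm, as the interface text tells. Its arguments: {"type":"object","properties":{"plan":{"type":"array"},"grip_force":{"type":"number"}},"required":["plan"]}

```bash
ls; mkdir -p pics; cat > h.py <<'E'
import numpy as np, cv2
from scipy.spatial.transform import Rotation as R
from cell import manip, camera, search_frame, masks_of, tip_of
def tool():
    s=manip.read_state(); T=np.eye(4); T[:3,:3]=R.from_euler('xyz',s['eef_rot']).as_matrix(); T[:3,3]=s['eef_pos']; return T
def cam(n):
    T=tool(); c=camera(n)
    c['W']=c['world_from_camera'] if 'world_from_camera' in c else T@c['tool_from_camera']
    c['W']=np.array(c['W']); c['f']=200/np.tan(np.radians(c['fov_y'])/2); return c
def w(c,p): return (c['W']@np.append(p,1))[:3]
def cloud(c):
    v,u=np.mgrid[:400,:640]; z=c['z_map'].astype(float)
    P=np.stack([(u-c['cx'])*z/c['f'],-(v-c['cy'])*z/c['f'],-z],-1)
    return P@c['W'][:3,:3].T+c['W'][:3,3]
def save(c,n): cv2.imwrite('pics/'+n,c['color'][:,:,::-1])
def proj(c,P):
    q=np.linalg.inv(c['W'])@np.append(P,1); return c['cx']+c['f']*q[0]/-q[2], c['cy']+c['f']*q[1]/q[2]
E
python3 - <<'E'
from h import *
print(manip.read_state(), manip.tip_reach)
N="fresh_blue_center fresh_yellow_center fresh_red_center old_blue_center old_yellow_center old_red_center stand_mid lamp_bar free_bay dish lid_hinge lid_tab lever_pivot lever_bar specimen_jar tip_box buffer_bottle marker_pen".split()
for n in ('scene','top'):
    c=cam(n); save(c,n+'1.png'); print(n,{k:(v if not hasattr(v,'shape') else v.shape) for k,v in c.items()}); print(c['W'].round(3))
    for k in N:
        print(k,[(w(c,d['at']).round().tolist(),round(d['confidence'],2)) for d in tip_of(k,n)[:3]])
E
```

```text
pics
{'clock': 0.0, 'joints': array([ 1.13038810e+00,  3.00474294e-01,  1.52159970e+00,  2.38307262e-05,
        1.32073016e+00, -6.65825583e-02]), 'qd': array([-0.00032746, -0.00191374,  0.00094043,  0.00128372,  0.00122075,
        0.0012385 ]), 'effort': array([ 4.48531136e-03, -5.31849360e+01, -3.52722681e+01,  7.09970389e-02,
        2.46166351e-02, -9.72675525e-05]), 'eef_pos': array([200.72782073, 511.78802117, 223.87670122]), 'eef_rot': array([-3.14038537e+00, -1.03636311e-04,  2.76776101e+00]), 'wrist_force': array([ 0.48075535,  0.51795368, -0.34869288]), 'moment': array([-0.07019105, -0.05557952,  0.00640982]), 'finger_gap': 93.7311321479337} 19.0
scene {'color': (400, 640, 3), 'z_map': (400, 640), 'fov_y': 52.27260758343062, 'cx': 321.09715076280105, 'cy': 202.08599714590486, 'world_from_camera': (4, 4), 'W': (4, 4), 'f': ()}
[[-6.880000e-01 -5.620000e-01  4.590000e-01  1.107777e+03]
 [ 7.260000e-01 -5.230000e-01  4.470000e-01  6.051830e+02]
 [-1.100000e-02  6.400000e-01  7.680000e-01  1.190729e+03]
 [ 0.000000e+00  0.000000e+00  0.000000e+00  1.000000e+00]]
fresh_blue_ce
[... 1826 characters left out ...]
7)]
old_blue_center [([470.0, 68.0, 17.0], 0.65)]
old_yellow_center [([466.0, -101.0, 22.0], 0.72)]
old_red_center [([469.0, 9.0, 21.0], 0.57)]
stand_mid [([616.0, -311.0, 67.0], 0.88)]
lamp_bar [([666.0, -331.0, 184.0], 0.63)]
free_bay [([465.0, -49.0, 18.0], 0.59)]
dish [([473.0, 69.0, 13.0], 0.55)]
lid_hinge [([525.0, -57.0, 38.0], 0.87), ([472.0, 68.0, 13.0], 0.65), ([610.0, -304.0, 74.0], 0.22)]
lid_tab []
lever_pivot [([663.0, -109.0, -0.0], 0.38)]
lever_bar [([586.0, 302.0, 187.0], 0.77)]
specimen_jar [([664.0, 102.0, -3.0], 0.75), ([431.0, -172.0, -4.0], 0.5)]
tip_box [([664.0, 101.0, -1.0], 0.78)]
buffer_bottle [([664.0, -109.0, 1.0], 0.51)]
marker_pen [([674.0, -39.0, -0.0], 0.71)]
```

View pics/scene1.png

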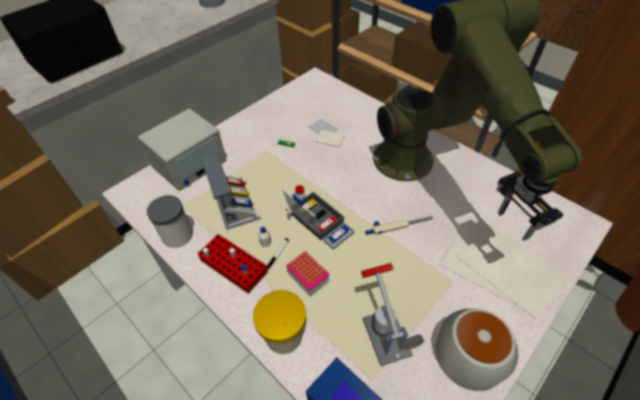

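View pics/top1.png

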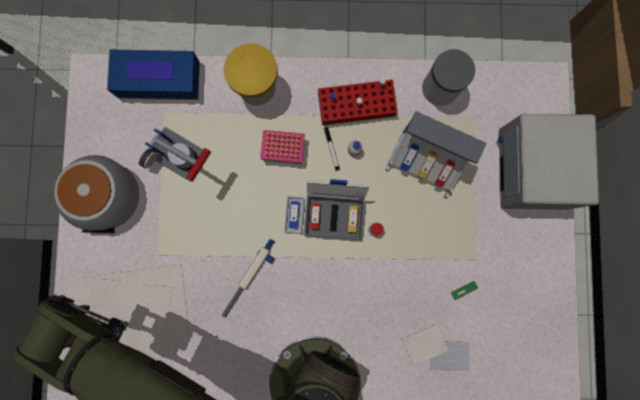

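The dish (294,215 in top view) holds a blue cassette, and the box holds red (316,215) and yellow (353,218). Blue is therefore missing. There are two candidates:
- The blue slab on the stand at (410,155), which fits: it is on a rib and it is blue.
- The green slab lying on the table at (464,290), which is the look-alike.

I'll move to a viewing pose in front of the stand and confirm there.

```bash
cat >> h.py <<'E'
def goal(p,yaw,tilt=0):
    "tool pose: pointing down with yaw (roll pi), then turned about tool y by -tilt deg"
    T=np.eye(4); T[:3,:3]=(R.from_euler('xyz',[np.pi,0,yaw])*R.from_rotvec([0,-np.radians(tilt),0])).as_matrix(); T[:3,3]=p; return T
def delta(A,B):
    D=np.linalg.inv(A)@B; return D[:3,3].round(1), np.degrees(R.from_matrix(D[:3,:3]).as_rotvec()).round(2)
E
python3 - <<'E'
from h import *
c=cam('wrist'); print(np.array(c['tool_from_camera']).round(2),c['fov_y'])
A=tool(); B=goal([553,-221,290],2.737); C=goal([553,-221,195],2.737,35)
print(delta(A,B)); print(delta(B,goal([553,-221,290],2.737,35))); print(delta(goal([553,-221,290],2.737,35),C))
E
```

```text
[[  -0.      0.97    0.24   70.26]
 [   1.      0.      0.     -0.57]
 [   0.      0.24   -0.97 -161.23]
 [   0.      0.      0.      1.  ]] 62.13972203373161
(array([-595.5, -553.8,  -65.6]), array([ 0.  , -0.  ,  1.76]))
(array([0., 0., 0.]), array([ -0., -35.,  -0.]))
(array([54.5,  0. , 77.8]), array([ 0.,  0., -0.]))
```

Call:
send_rows(
  plan=[
    {"travel": [0,0,-35],"delta_rot": [0,0,0.9],"fingers": -1},
    {"travel": [-20,-20,-30],"delta_rot": [0,0,0.9],"fingers": -0.6},
    {"travel": [-41.1,-38.1,0],"delta_rot": [0,0,0],"fingers": 0},
    {"travel": [-41.1,-38.1,0],"delta_rot": [0,0,0],"fingers": 0.1},
    {"travel": [-41.1,-38.1,0],"delta_rot": [0,0,0],"fingers": 0.1},
    {"travel": [-41.1,-38.1,0],"delta_rot": [0,0,0],"fingers": 0.1},
    {"travel": [-41.1,-38.1,0],"delta_rot": [0,0,0],"fingers": 0.1},
    {"travel": [-41.1,-38.1,0],"delta_rot": [0,0,0],"fingers": 0.1},
    {"travel": [-41.1,-38.1,0],"delta_rot": [0,0,0],"fingers": 0.1},
    {"travel": [-41.1,-38.1,0],"delta_rot": [0,0,0],"fingers": 0.1},
    {"travel": [-41.1,-38.1,0],"delta_rot": [0,0,0],"fingers": 0.1},
    {"travel": [-41.1,-38.1,0],"delta_rot": [0,0,0],"fingers": 0.1},
    {"travel": [-41.1,-38.1,0],"delta_rot": [0,0,0],"fingers": 0.1},
    {"travel": [-41.1,-38.1,0],"delta_rot": [0,0,0],"fingers": 0.1},
    {"travel": [-41.1,-38.1,0],"delta_rot": [0,0,0],"fingers": 0.1},
    {"travel": [-41.1,-38.1,0],"delta_rot": [0,0,0],"fingers": 0.1},
  ],
)

```text
clock: 3.95
eef_pos: [530.8, -233.0, 289.5]
eef_rot: [3.142, 0.0, 2.736]
wrist_force: [1.1, 0.3, 0.1]
finger_gap: 42.5
```

Call:
send_rows(
  plan=[
    {"travel": [0,0,0],"delta_rot": [0,-8.75,0],"fingers": 0.1},
    {"travel": [0,0,0],"delta_rot": [0,-8.75,0],"fingers": 0.1},
    {"travel": [0,0,0],"delta_rot": [0,-8.75,0],"fingers": 0.1},
    {"travel": [0,0,0],"delta_rot": [0,-8.75,0],"fingers": 0.1},
    {"travel": [27,0,39],"delta_rot": [0,0,0],"fingers": 0.1},
    {"travel": [27,0,39],"delta_rot": [0,0,0],"fingers": 0.1},
    {"travel": [0,0,0],"delta_rot": [0,0,0],"fingers": 0.1},
  ],
)

```text
clock: 4.82
eef_pos: [529.6, -230.7, 191.9]
eef_rot: [3.141, 0.605, 2.736]
wrist_force: [-0.3, -0.0, 1.3]
finger_gap: 42.4
```

```bash
cat > fit.py <<'E'
from h import *
def rect(P,m,lab):
    "m: pixels of a face; fits plane + min-area rectangle in the plane"
    Q=P[m]; c0=np.median(Q,0); U,S,V=np.linalg.svd(Q-c0,full_matrices=False); n=V[2]*np.sign(V[2][2])
    good=abs((Q-c0)@n)<3; Q=Q[good]; c0=Q.mean(0); V=np.linalg.svd(Q-c0,full_matrices=False)[2]; n=V[2]*np.sign(V[2][2])
    q=(Q-c0)@V[:2].T; (cx,cy),sz,a=cv2.minAreaRect(q.astype(np.float32))
    a=np.radians(a); ax=np.array([np.cos(a),np.sin(a)])
    if sz[1]>sz[0]: ax=np.array([-ax[1],ax[0]])
    X=ax@V[:2]; C=c0+np.array([cx,cy])@V[:2]
    print(lab,'n',len(Q),'centre',C.round(1),'size',np.round(sz,1),'long',X.round(3),'normal',n.round(3)); return C,X,n
E
python3 - <<'E'
from fit import *
s=manip.read_state(); print(s['clock'],s['eef_pos'],s['eef_rot'],s['finger_gap'],s['joints'].round(2))
c=cam('wrist'); save(c,'wrist2.png'); P=cloud(c)
for k in ('fresh_blue_center','fresh_yellow_center','fresh_red_center'):
    for d in masks_of(k,'wrist')[:2]:
        print(k,d['confidence']); m=d['region']&(c['z_map']>0); rect(P,m,k)
    print([(w(c,d['at']).round(1),d['confidence']) for d in tip_of(k,'wrist')[:2]])
print([(w(c,d['at']).round(1),d['confidence']) for d in tip_of('stand_mid','wrist')[:2]])
E
```

```text
4.825 [ 529.63924851 -230.73020938  191.85599762] [3.14096382 0.60533531 2.73604078] 42.40045967293598 [-0.5   0.13  1.92  0.11  0.49 -1.75]
fresh_blue_center 0.71
fresh_blue_center n 1824 centre [ 630.6 -254.4   78.3] size [24.1 75.8] long [-0.748  0.331 -0.575] normal [-0.526  0.233  0.818]
[(array([ 634.2, -257.6,   77.4]), 0.88)]
fresh_yellow_center 0.7
fresh_yellow_center n 468 centre [ 575.1 -281.5  132.2] size [138.4  75.3] long [ 0.496 -0.324 -0.806] normal [-0.406 -0.907  0.114]
fresh_yellow_center 0.68
fresh_yellow_center n 28262 centre [526.4 -82.   82.8] size [165.  105.4] long [-0.17   0.011 -0.985] normal [-0.983  0.066  0.171]
[(array([ 611.7, -307.1,   72.5]), 0.75)]
fresh_red_center 0.91
fresh_red_center n 1861 centre [ 586.7 -352.8   78.5] size [24.2 75.5] long [-0.749  0.33  -0.575] normal [-0.515  0.257  0.818]
[(array([ 587.1, -353.4,   72.7]), 0.61)]
[(array([ 615. , -304.9,   75.4]), 0.95), (array([ 668.1, -325.9,  185.6]), 0.57)]
```

View pics/wrist2.png

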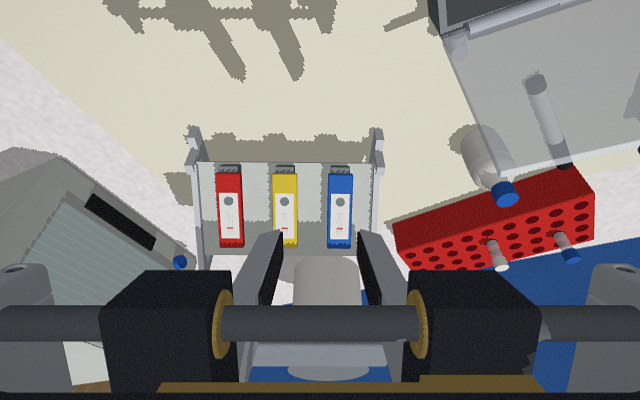

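```bash
python3 - <<'E'
from h import *
n=np.array([-.523,.235,.819]); n/=np.linalg.norm(n); C=np.array([630.6,-254.4,78.3])-4.5*n
A=tool(); pre=goal(C+60*n,2.722,35); g=goal(C+7*n,2.722,35)
print(C,delta(A,pre),delta(pre,g))
c=cam('wrist'); P=cloud(c); cam_=[(w(c,d['at']).round(1),d['confidence']) for k in('free_bay','old_red_center','lid_hinge') for d in tip_of(k,'wrist')]; print(cam_)
E
```

```text
[ 632.95407093 -255.45775654   74.61360594] (array([-14.9,  18.7,  98.4]), array([0.47, 0.09, 0.68])) (array([ 0. , -0.1, 53. ]), array([ 0., -0., -0.]))
[]
```

The wrist view shows the three fresh cassettes: red (230,207), yellow (285,207) and blue (340,208). Blue is the leftmost in the stand's frame and its measured face is 24 x 76 mm, so it is the target. I'll approach it now.

Call:
send_rows(
  plan=[
    {"travel": [-7.5,9.4,25],"delta_rot": [0.4,0.1,0.7],"fingers": 0.1},
    {"travel": [-7.5,9.4,33],"delta_rot": [0,0,0],"fingers": 0.1},
    {"travel": [0,0,25],"delta_rot": [0,0,0],"fingers": 0.1},
    {"travel": [0,0,15],"delta_rot": [0,0,0],"fingers": 0.1},
    {"travel": [0,0,0],"delta_rot": [0,0,0],"fingers": 0.1},
  ],
)

```text
clock: 6.05
eef_pos: [600.7, -241.7, 122.1]
eef_rot: [3.14, 0.608, 2.721]
wrist_force: [0.2, 0.1, 0.2]
finger_gap: 42.5
```

```bash
python3 - <<'E'
from fit import *
n=np.array([-.523,.235,.819]); n/=np.linalg.norm(n)
c=cam('wrist'); P=cloud(c); A=tool(); s=manip.read_state(); print(s['wrist_force'],s['finger_gap'])
C=np.array([632.95,-255.46,74.61]); print(delta(A,goal(C+7*n,2.722,35)))
for d in masks_of('fresh_blue_center','wrist')[:1]:
    t,X,nn=rect(P,d['region']&(c['z_map']>0),'b')
    print(delta(A,goal(t-4.5*n+7*n,2.722,35)))
E
```

```text
[ 0.5409345  -0.72611413  1.04192273] 42.11967453313904
(array([-1.1,  0.5, 52.7]), array([ 0.07, -0.12, -0.03]))
b n 3538 centre [ 630.5 -254.4   78.4] size [23.6 76.1] long [-0.753  0.32  -0.575] normal [-0.523  0.239  0.818]
(array([-1.1,  0.4, 52.6]), array([ 0.07, -0.12, -0.03]))
```

Call:
send_rows(
  plan=[
    {"travel": [-1,0.4,25],"delta_rot": [0,0,0],"fingers": 0.1},
    {"travel": [0,0,20],"delta_rot": [0,0,0],"fingers": 0.1},
    {"travel": [0,0,7.5],"delta_rot": [0,0,0],"fingers": 0.1},
    {"travel": [0,0,0],"delta_rot": [0,0,0],"fingers": 0.1},
    {"travel": [0,0,0],"delta_rot": [0,0,0],"fingers": 0.7},
    {"travel": [0,0,0],"delta_rot": [0,0,0],"fingers": 1},
    {"travel": [0,0,0],"delta_rot": [0,0,0],"fingers": 1},
    {"travel": [0,0,0],"delta_rot": [0,0,0],"fingers": 1},
    {"travel": [0,0,0],"delta_rot": [0,0,0],"fingers": 1},
  ],
  grip_force=15,
)

```text
clock: 7.28
eef_pos: [629.3, -253.8, 81.1]
eef_rot: [3.14, 0.61, 2.722]
wrist_force: [-4.6, 2.0, 5.5]
finger_gap: 23.8
```

```bash
python3 - <<'E'
from h import *
A=tool(); n=-A[:3,2]; p=A[:3,3]+90*n; 
B=goal(p,2.722,35); D=goal(p+[0,0,60],2.722,0); F=goal([465,-48,210],3.09)
print(p,delta(B,D),delta(D,F))
E
```

```text
[ 582.19583196 -232.86766705  154.83404948] (array([-34.4,   0. , -49.1]), array([ 0., 35., -0.])) (array([182.3, 121.1,   4.8]), array([  0.  ,   0.  , -21.08]))
```

Call:
send_rows(
  plan=[
    {"travel": [0,0,-10],"delta_rot": [0,0,0],"fingers": 1},
    {"travel": [0,0,-20],"delta_rot": [0,0,0],"fingers": 1},
    {"travel": [0,0,-30],"delta_rot": [0,0,0],"fingers": 1},
    {"travel": [0,0,-30],"delta_rot": [0,0,0],"fingers": 1},
    {"travel": [0,0,0],"delta_rot": [0,0,0],"fingers": 1},
  ],
)

```text
clock: 7.9
eef_pos: [582.2, -232.8, 156.4]
eef_rot: [3.14, 0.612, 2.722]
wrist_force: [-0.2, 0.7, -0.6]
finger_gap: 23.9
```

Call:
send_rows(
  plan=[
    {"travel": [-17,0,-25],"delta_rot": [0,0,0],"fingers": 1},
    {"travel": [-17,0,-25],"delta_rot": [0,0,0],"fingers": 1},
    {"travel": [40,0,-10],"delta_rot": [0,0,0],"fingers": 1},
    {"travel": [0,0,0],"delta_rot": [0,8.75,0],"fingers": 1},
    {"travel": [0,0,0],"delta_rot": [0,8.75,0],"fingers": 1},
    {"travel": [0,0,0],"delta_rot": [0,8.75,0],"fingers": 1},
    {"travel": [0,0,0],"delta_rot": [0,8.8,0],"fingers": 1},
    {"travel": [50,40,0],"delta_rot": [0,0,0],"fingers": 1},
    {"travel": [50,40,0],"delta_rot": [0,0,0],"fingers": 1},
    {"travel": [42,41,0],"delta_rot": [0,0,0],"fingers": 1},
    {"travel": [0,0,0],"delta_rot": [0,0,-7],"fingers": 1},
    {"travel": [0,0,0],"delta_rot": [0,0,-7],"fingers": 1},
    {"travel": [0,0,0],"delta_rot": [0,0,-7],"fingers": 1},
    {"travel": [0,0,0],"delta_rot": [0,0,0],"fingers": 1},
  ],
)

```text
clock: 9.65
eef_pos: [467.4, -51.3, 199.7]
eef_rot: [3.139, -0.003, 3.088]
wrist_force: [0.6, 0.8, -0.4]
finger_gap: 23.9
```

```bash
python3 - <<'E'
from fit import *
s=manip.read_state(); print(s['clock'],s['eef_pos'],s['eef_rot'],s['finger_gap'])
c=cam('wrist'); save(c,'wrist3.png'); P=cloud(c)
for k in ('fresh_blue_center','old_yellow_center','old_red_center','old_blue_center'):
    for d in masks_of(k,'wrist')[:2]:
        print(k,d['confidence']); rect(P,d['region']&(c['z_map']>0),k)
print([(k,w(c,d['at']).round(1),d['confidence']) for k in ('free_bay','lid_hinge','dish','lid_tab') for d in tip_of(k,'wrist')[:2]])
E
```

```text
9.65 [467.36488072 -51.34632715 199.66771418] [ 3.13926996e+00 -3.10054548e-03  3.08815861e+00] 23.860414001836702
fresh_blue_center 0.7
fresh_blue_center n 5430 centre [462.6 -52.  196.7] size [23.9 68.9] long [-0.998  0.06  -0.006] normal [-0.005  0.003  1.   ]
old_yellow_center 0.74
old_yellow_center n 1698 centre [472.1  66.5  26.9] size [75.9 24.8] long [ 0.997 -0.072  0.003] normal [-0.003 -0.006  1.   ]
old_yellow_center 0.66
old_yellow_center n 1650 centre [ 461.7 -101.7   27.2] size [23.9 75.6] long [-0.998  0.057 -0.002] normal [-0.001  0.012  1.   ]
old_red_center 0.58
old_red_center n 1655 centre [468.2   5.9  27. ] size [24.4 74.8] long [-0.998  0.065 -0.003] normal [-0.003 -0.008  1.   ]
old_blue_center 0.62
old_blue_center n 358 centre [665.7 129.3  67.2] size [33.8 65.2] long [-0.985  0.17   0.011] normal [0.135 0.741 0.658]
old_blue_center 0.59
old_blue_center n 1720 centre [472.1  66.4  26.9] size [75.8 24.7] long [ 0.998 -0.068  0.003] normal [-0.005 -0.019  1.   ]
[('free_bay', array([468.3, -48.4,  19.7]), 0.75), ('dish', array([470.6,  67.7,  17.1]), 0.95), ('lid_tab', array([550.8, -51.7, 173.9]), 0.73), ('lid_tab', array([ 667.6, -113.2,    2.9]), 0.23)]
```

View pics/wrist3.png

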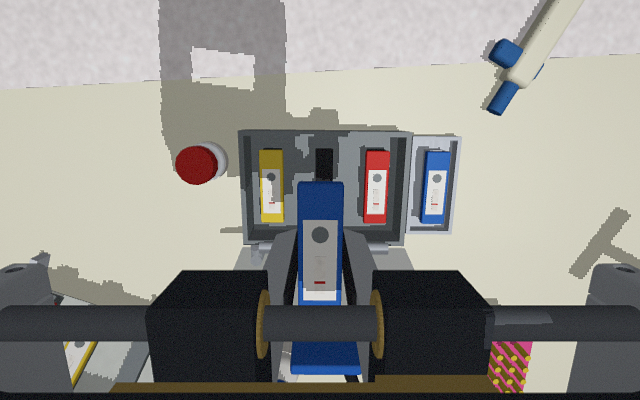

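The wrist view shows blue held at (320,235) and the empty black rib at (324,163), with yellow (270,185) and red (377,185) beside it and the expired blue in the dish (436,187). The red–yellow midpoint gives the bay at (465,-48) with yaw -3.5°, and their 107.8 mm spacing matches the given 108. I'll lower it.

Call:
send_rows(
  plan=[
    {"travel": [0.8,3.9,35],"delta_rot": [0,0,0],"fingers": 1},
    {"travel": [0,0,40],"delta_rot": [0,0,0],"fingers": 1},
    {"travel": [0,0,40],"delta_rot": [0,0,0],"fingers": 1},
    {"travel": [0,0,25],"delta_rot": [0,0,0],"fingers": 1},
    {"travel": [0,0,15],"delta_rot": [0,0,0],"fingers": 1},
    {"travel": [0,0,0],"delta_rot": [0,0,0],"fingers": 1},
    {"travel": [0,0,0],"delta_rot": [0,0,0],"fingers": 1},
  ],
)

```text
clock: 10.98
eef_pos: [466.9, -47.2, 46.4]
eef_rot: [3.14, -0.001, 3.089]
wrist_force: [-0.1, -0.3, 0.2]
finger_gap: 23.4
```

```bash
python3 - <<'E'
from fit import *
s=manip.read_state(); print(s['clock'],s['eef_pos'],s['wrist_force'])
c=cam('wrist'); save(c,'wrist4.png'); P=cloud(c)
for k in ('fresh_blue_center','old_yellow_center','old_red_center'):
    for d in masks_of(k,'wrist')[:2]:
        print(k,d['confidence']); rect(P,d['region']&(c['z_map']>0),k)
E
```

```text
10.975 [466.93972261 -47.1871788   46.39777663] [-0.08714425 -0.30715456  0.22242486]
fresh_blue_center 0.87
fresh_blue_center n 5486 centre [462.  -47.9  43.4] size [69. 24.] long [ 0.998 -0.063  0.008] normal [-0.008  0.001  1.   ]
old_yellow_center 0.74
old_yellow_center n 1796 centre [451.2 -99.6  27.3] size [18.1 57.8] long [-0.999 -0.044 -0.031] normal [-0.026 -0.097  0.995]
old_red_center 0.72
old_red_center n 3920 centre [458.5   6.6  27. ] size [24.4 56.2] long [-0.998  0.062 -0.012] normal [-0.013 -0.019  1.   ]
```

Call:
send_rows(
  plan=[
    {"travel": [0,0,10],"delta_rot": [0,0,0],"fingers": 1},
    {"travel": [0,0,6],"delta_rot": [0,0,0],"fingers": 1},
    {"travel": [0,0,0],"delta_rot": [0,0,0],"fingers": 1},
    {"travel": [0,0,0],"delta_rot": [0,0,0],"fingers": 1},
  ],
)

```text
clock: 11.68
eef_pos: [466.2, -47.0, 29.2]
eef_rot: [3.139, -0.003, 3.089]
wrist_force: [0.1, 0.0, -0.3]
finger_gap: 23.9
```

Call:
send_rows(
  plan=[
    {"travel": [0,0,0],"delta_rot": [0,0,0],"fingers": 0.25},
    {"travel": [0,0,0],"delta_rot": [0,0,0],"fingers": 0.2},
    {"travel": [0,0,0],"delta_rot": [0,0,0],"fingers": 0.2},
    {"travel": [0,0,-10],"delta_rot": [0,0,0],"fingers": 0.2},
    {"travel": [0,0,-40],"delta_rot": [0,0,0],"fingers": 0.2},
    {"travel": [0,0,-60],"delta_rot": [0,0,0],"fingers": 0.2},
    {"travel": [0,0,-60],"delta_rot": [0,0,0],"fingers": 1},
    {"travel": [0,0,0],"delta_rot": [0,0,0],"fingers": 1},
  ],
)

```text
clock: 12.68
eef_pos: [468.2, -47.7, 204.3]
eef_rot: [3.141, 0.006, 3.089]
wrist_force: [0.8, -0.6, -0.7]
finger_gap: 21.4
```

```bash
python3 - <<'E'
from fit import *
s=manip.read_state(); print(s['clock'],s['eef_pos'],s['eef_rot'],s['finger_gap'])
c=cam('wrist'); save(c,'wrist5.png'); P=cloud(c)
for k in ('fresh_blue_center','old_yellow_center','old_red_center'):
    for d in masks_of(k,'wrist')[:3]:
        rect(P,d['region']&(c['z_map']>0),k)
c=cam('scene'); print([(k,w(c,d['at']).round(1),d['confidence']) for k in ('lid_tab','lid_hinge') for d in tip_of(k,'scene')[:2]])
P=cloud(c)
for d in masks_of('lid_tab','scene')[:1]: print(d['confidence']); rect(P,d['region']&(c['z_map']>0),'tab')
E
```

```text
12.675 [468.19481866 -47.65361785 204.25156497] [3.14055043 0.00637891 3.0889657 ] 21.387366466136495
fresh_blue_center n 1568 centre [464.7 -47.9  27.1] size [23.3 74.5] long [-0.998  0.062 -0.001] normal [-0.001  0.006  1.   ]
fresh_blue_center n 1797 centre [509.8 -21.6  44.9] size [102.7 224.1] long [-0.009  1.     0.025] normal [-0.863 -0.02   0.506]
old_red_center n 1650 centre [468.3   5.8  27. ] size [24.4 75.4] long [-0.998  0.056 -0.002] normal [-0.002  0.     1.   ]
[('lid_tab', array([544.8, -50.2, 175.9]), 0.79), ('lid_hinge', array([524. , -48.2,  40.4]), 0.62)]
0.83
tab n 453 centre [538.9 -45.7 115.3] size [151.  161.3] long [-0.062 -0.998  0.004] normal [-0.985  0.062  0.163]
```

View pics/wrist5.png

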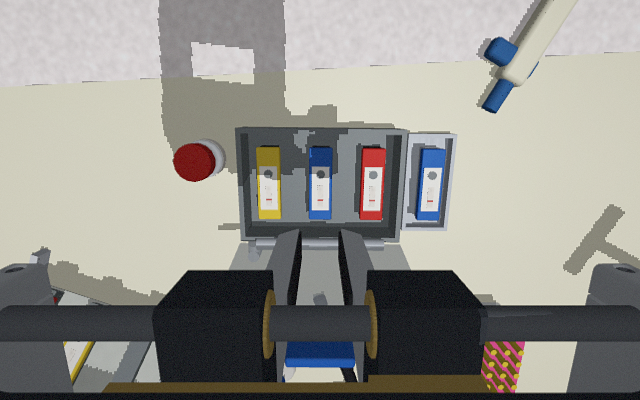

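The blue cassette lies on the middle bay at (464.7,-47.9), with the red one undisturbed. The lid stands at about 1.735 rad. I'll go behind the lid with closed fingers.

Call:
send_rows(
  plan=[
    {"travel": [0,0,-30],"delta_rot": [0,0,0],"fingers": 1},
    {"travel": [0,0,-30],"delta_rot": [0,0,0.4],"fingers": 1},
    {"travel": [-38,0,0],"delta_rot": [0,0,0],"fingers": 1},
    {"travel": [-40,0,0],"delta_rot": [0,0,0],"fingers": 1},
    {"travel": [-40,0,0],"delta_rot": [0,0,0],"fingers": 1},
    {"travel": [0,0,0],"delta_rot": [0,0,0],"fingers": 1},
    {"travel": [0,0,50],"delta_rot": [0,0,0],"fingers": 1},
    {"travel": [0,0,50],"delta_rot": [0,0,0],"fingers": 1},
    {"travel": [0,0,0],"delta_rot": [0,0,0],"fingers": 1},
    {"travel": [0,0,0],"delta_rot": [0,0,0],"fingers": 1},
  ],
)

```text
clock: 14.32
eef_pos: [584.9, -54.5, 161.5]
eef_rot: [3.14, 0.0, 3.082]
wrist_force: [0.4, 0.2, 0.9]
finger_gap: 0.3
```

Call:
send_rows(
  plan=[
    {"travel": [16,0,0],"delta_rot": [0,0,0],"fingers": 1},
    {"travel": [16,0,0],"delta_rot": [0,0,0],"fingers": 1},
    {"travel": [17,0,0],"delta_rot": [0,0,0],"fingers": 1},
    {"travel": [18,0,0],"delta_rot": [0,0,0],"fingers": 1},
    {"travel": [18,0,0],"delta_rot": [0,0,0],"fingers": 1},
    {"travel": [16,0,9],"delta_rot": [0,0,0],"fingers": 1},
    {"travel": [16,0,9],"delta_rot": [0,0,0],"fingers": 1},
    {"travel": [12,0,13.5],"delta_rot": [0,0,0],"fingers": 1},
    {"travel": [12,0,13.5],"delta_rot": [0,0,0],"fingers": 1},
    {"travel": [6,0,12.5],"delta_rot": [0,0,0],"fingers": 1},
    {"travel": [6,0,12.5],"delta_rot": [0,0,0],"fingers": 1},
    {"travel": [2,0,9],"delta_rot": [0,0,0],"fingers": 1},
    {"travel": [1,0,9],"delta_rot": [0,0,0],"fingers": 1},
    {"travel": [0,0,0],"delta_rot": [0,0,0],"fingers": 1},
    {"travel": [0,0,0],"delta_rot": [0,0,0],"fingers": 1},
  ],
)

```text
clock: 16.2
eef_pos: [428.7, -44.9, 71.6]
eef_rot: [3.139, -0.002, 3.082]
wrist_force: [0.3, 1.0, -0.1]
finger_gap: 0.6
```

Call:
send_rows(
  plan=[
    {"travel": [0,0,4],"delta_rot": [0,0,0],"fingers": 1},
    {"travel": [0,0,3],"delta_rot": [0,0,0],"fingers": 1},
    {"travel": [0,0,0],"delta_rot": [0,0,0],"fingers": 1},
  ],
)

```text
clock: 16.58
eef_pos: [428.7, -44.9, 65.1]
eef_rot: [3.14, -0.002, 3.082]
wrist_force: [-3.6, 0.7, 11.4]
finger_gap: 0.4
```

```bash
python3 - <<'E'
from fit import *
s=manip.read_state(); print(s['clock'],s['eef_pos'],s['wrist_force'])
c=cam('scene'); save(c,'scene6.png'); P=cloud(c)
cv2.imwrite('pics/scene6c.png',cv2.resize(c['color'][150:290,220:440,::-1],None,fx=3,fy=3))
print([(k,w(c,d['at']).round(1),d['confidence']) for k in ('lid_tab',) for d in tip_of(k,'scene')[:2]])
E
```

```text
16.575 [428.74502261 -44.90726737  65.0896625 ] [-3.5512548   0.67168476 11.3543619 ]
[('lid_tab', array([389. , -41.7,  45.4]), 0.84), ('lid_tab', array([581.4, 309.4, 187.4]), 0.42)]
```

View pics/scene6c.png

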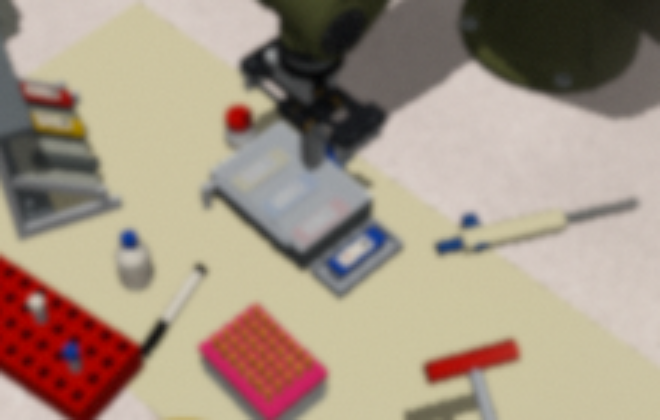

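Call:
send_rows(
  plan=[
    {"travel": [0,0,1],"delta_rot": [0,0,0],"fingers": 1},
    {"travel": [0,0,0],"delta_rot": [0,0,0],"fingers": 1},
    {"travel": [0,0,-20],"delta_rot": [0,0,0],"fingers": 1},
    {"travel": [0,0,-60],"delta_rot": [0,0,0],"fingers": 1},
    {"travel": [0,0,-60],"delta_rot": [0,0,0],"fingers": 1},
    {"travel": [0,0,-60],"delta_rot": [0,0,0],"fingers": 1},
    {"travel": [0,0,-20],"delta_rot": [0,0,0],"fingers": 1},
    {"travel": [0,0,0],"delta_rot": [0,0,0],"fingers": 1},
  ],
)

```text
clock: 17.68
eef_pos: [429.2, -45.4, 284.3]
eef_rot: [3.14, 0.0, 3.082]
wrist_force: [0.0, -0.1, -1.2]
finger_gap: 0.6
```

```bash
python3 - <<'E'
from fit import *
c=cam('wrist'); P=cloud(c)
# lid: points over box
m=(P[...,0]>400)&(P[...,0]<515)&(P[...,1]>-120)&(P[...,1]<25)&(P[...,2]>38)&(P[...,2]<90)&(c['z_map']>0)
if m.sum()>100: rect(P,m,'lid')
for n in ('top','scene'):
    c=cam(n); P=cloud(c)
    for d in masks_of('lever_bar',n)[:1]:
        m=d['region']&(c['z_map']>0); print(m.sum())
        hsv=cv2.cvtColor(c['color'],cv2.COLOR_RGB2HSV); red=((hsv[...,0]<8)|(hsv[...,0]>172))&(hsv[...,1]>150)&(hsv[...,2]>60)
        m=m&red&(P[...,2]>150)&(P[...,2]<215); Q=P[m]; print(len(Q),Q.mean(0).round(1),Q[:,2].min(),Q[:,2].max()); rect(P,m,n+' bar')
    print([(k,w(c,d['at']).round(1),d['confidence']) for k in ('lever_bar','lever_pivot','lid_tab') for d in tip_of(k,n)[:1]])
A=tool(); print(A[:3,3],delta(A,goal([585,304,265],2.659)))
E
```

```text
lid n 9543 centre [457.5 -47.5  46.9] size [145.  114.9] long [ 0.     1.    -0.002] normal [0.001 0.002 1.   ]
658<stdin>:11: RuntimeWarning: Mean of empty slice.
  ret = um.true_divide(
Traceback (most recent call last):
ValueError: zero-size array to reduction operation minimum which has no identity
```

The lid is flat: plane at z 46.9 with a vertical normal. I'll move on towards the lever.

```bash
python3 - <<'E'
from fit import *
A=tool(); print(A[:3,3],delta(A,goal([585,304,284],2.659)))
E
```

```text
[428.50993099 -45.25949691 282.03888134] (array([-135.4,  358. ,   -1.7]), array([ 0.08, -0.27, 24.23]))
```

Call:
send_rows(
  plan=[
    {"travel": [-15,40,0],"delta_rot": [0,0,0],"fingers": 1},
    {"travel": [-20,53,0],"delta_rot": [0,0,0],"fingers": 1},
    {"travel": [-20,53,0],"delta_rot": [0,0,0],"fingers": 1},
    {"travel": [-20,53,0],"delta_rot": [0,0,0],"fingers": 1},
    {"travel": [-20,53,0],"delta_rot": [0,0,0],"fingers": 1},
    {"travel": [-20,53,0],"delta_rot": [0,0,0],"fingers": 1},
    {"travel": [-20,53,0],"delta_rot": [0,0,0],"fingers": 1},
    {"travel": [0,0,0],"delta_rot": [0,0,8],"fingers": 1},
    {"travel": [0,0,0],"delta_rot": [0,0,8],"fingers": 1},
    {"travel": [0,0,0],"delta_rot": [0,0,8.2],"fingers": 1},
    {"travel": [0,0,0],"delta_rot": [0,0,0],"fingers": 1},
  ],
)

```text
clock: 19.2
eef_pos: [584.9, 303.9, 282.3]
eef_rot: [-3.141, -0.004, 2.66]
wrist_force: [0.4, -0.1, 0.0]
finger_gap: 0.5
```

```bash
python3 - <<'E'
from fit import *
s=manip.read_state(); print(s['clock'],s['eef_pos'],s['eef_rot'],s['joints'].round(2))
c=cam('wrist'); save(c,'wrist7.png'); P=cloud(c)
hsv=cv2.cvtColor(c['color'],cv2.COLOR_RGB2HSV); red=((hsv[...,0]<8)|(hsv[...,0]>172))&(hsv[...,1]>130)&(hsv[...,2]>50)&(P[...,2]>150)&(P[...,2]<220)
print(red.sum()); rect(P,red,'bar')
print([(k,w(c,d['at']).round(1),d['confidence']) for k in ('lever_bar','lever_pivot') for d in tip_of(k,'wrist')[:2]])
E
```

```text
19.2 [584.86599395 303.90192833 282.32884272] [-3.14081022 -0.00412504  2.66042287] [ 0.42  0.53  1.08  0.    1.54 -0.67]
2128
bar n 1764 centre [571.3 312.9 198.8] size [18.9 61.1] long [-0.868  0.496  0.   ] normal [0.014 0.023 1.   ]
[('lever_bar', array([581.8, 305.1, 190. ]), 0.91), ('lever_pivot', array([666.9, 443.2, 112.8]), 0.87), ('lever_pivot', array([ 664.7, -108.9,    3.3]), 0.17)]
```

View pics/wrist7.png

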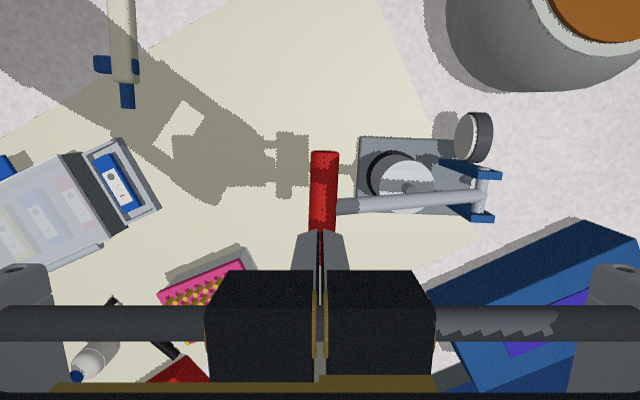

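The bar's top is at z 199 with its centre at about (584,306), which agrees with the given 188 + 11 mm. I'll press the first stroke.

Call:
send_rows(
  plan=[
    {"travel": [0,0,40],"delta_rot": [0,0,0],"fingers": 1},
    {"travel": [0,0,17],"delta_rot": [0,0,0],"fingers": 1},
    {"travel": [0,-7,24],"delta_rot": [0,0,0],"fingers": 1},
    {"travel": [0,-7,25],"delta_rot": [0,0,0],"fingers": 1},
    {"travel": [0,-2,18],"delta_rot": [0,0,0],"fingers": 1},
    {"travel": [0,-2,18],"delta_rot": [0,0,0],"fingers": 1},
    {"travel": [0,1.5,16],"delta_rot": [0,0,0],"fingers": 1},
    {"travel": [0,1.5,16],"delta_rot": [0,0,0],"fingers": 1},
    {"travel": [0,2,15],"delta_rot": [0,0,0],"fingers": 1},
    {"travel": [0,0,0],"delta_rot": [0,0,0],"fingers": 1},
    {"travel": [0,0,0],"delta_rot": [0,0,0],"fingers": 1},
  ],
)

```text
clock: 20.72
eef_pos: [578.8, 293.0, 95.2]
eef_rot: [3.141, -0.002, 2.66]
wrist_force: [-1.0, -3.6, 5.6]
finger_gap: 0.3
```

```bash
python3 - <<'E'
from fit import *
c=cam('wrist'); P=cloud(c)
hsv=cv2.cvtColor(c['color'],cv2.COLOR_RGB2HSV); red=((hsv[...,0]<8)|(hsv[...,0]>172))&(hsv[...,1]>130)&(hsv[...,2]>50)&(np.linalg.norm(P[...,:2]-[575,305],axis=-1)<80)&(P[...,2]>30)&(c['z_map']>0)
print(red.sum()); Q=P[red]; print(np.percentile(Q,[5,50,95],axis=0).round(1)); rect(P,red,'bar')
print([(k,w(c,d['at']).round(1),d['confidence']) for k in ('lever_bar',) for d in tip_of(k,'wrist')[:2]])
E
```

```text
2683
[[538.6 293.   69.7]
 [555.3 307.6  75.4]
 [573.9 320.8  78.2]]
bar n 819 centre [558.3 290.3 134.5] size [ 87.3 136.5] long [ 0.269  0.109 -0.957] normal [0.465 0.855 0.228]
[('lever_bar', array([576.4, 292.7,  66.5]), 0.8)]
```

Call:
send_rows(
  plan=[
    {"travel": [0,-2,-15],"delta_rot": [0,0,0],"fingers": 1},
    {"travel": [0,-1.5,-16],"delta_rot": [0,0,0],"fingers": 1},
    {"travel": [0,-1.5,-16],"delta_rot": [0,0,0],"fingers": 1},
    {"travel": [0,2,-18],"delta_rot": [0,0,0],"fingers": 1},
    {"travel": [0,2,-18],"delta_rot": [0,0,0],"fingers": 1},
    {"travel": [0,7,-25],"delta_rot": [0,0,0],"fingers": 1},
    {"travel": [0,7,-24],"delta_rot": [0,0,0],"fingers": 1},
    {"travel": [0,0,0],"delta_rot": [0,0,0],"fingers": 1},
    {"travel": [0,0,0],"delta_rot": [0,0,0],"fingers": 1},
    {"travel": [0,-7,24],"delta_rot": [0,0,0],"fingers": 1},
    {"travel": [0,-7,25],"delta_rot": [0,0,0],"fingers": 1},
    {"travel": [0,-2,18],"delta_rot": [0,0,0],"fingers": 1},
    {"travel": [0,-2,18],"delta_rot": [0,0,0],"fingers": 1},
    {"travel": [0,1.5,16],"delta_rot": [0,0,0],"fingers": 1},
    {"travel": [0,1.5,16],"delta_rot": [0,0,0],"fingers": 1},
    {"travel": [0,2,15],"delta_rot": [0,0,0],"fingers": 1},
    {"travel": [0,0,0],"delta_rot": [0,0,0],"fingers": 1},
    {"travel": [0,0,0],"delta_rot": [0,0,0],"fingers": 1},
  ],
)

```text
clock: 23.08
eef_pos: [578.7, 292.9, 95.1]
eef_rot: [3.141, -0.003, 2.66]
wrist_force: [-1.6, -3.1, 6.8]
finger_gap: 0.7
```

Same depth and force as the first stroke. Next is the up stroke with a mid-check that the bar returns to rest.

Call:
send_rows(
  plan=[
    {"travel": [0,-2,-15],"delta_rot": [0,0,0],"fingers": 1},
    {"travel": [0,-1.5,-16],"delta_rot": [0,0,0],"fingers": 1},
    {"travel": [0,-1.5,-16],"delta_rot": [0,0,0],"fingers": 1},
    {"travel": [0,2,-18],"delta_rot": [0,0,0],"fingers": 1},
    {"travel": [0,2,-18],"delta_rot": [0,0,0],"fingers": 1},
    {"travel": [0,7,-25],"delta_rot": [0,0,0],"fingers": 1},
    {"travel": [0,7,-24],"delta_rot": [0,0,0],"fingers": 1},
    {"travel": [0,0,0],"delta_rot": [0,0,0],"fingers": 1},
    {"travel": [0,0,0],"delta_rot": [0,0,0],"fingers": 1},
  ],
)

```text
clock: 24.2
eef_pos: [584.5, 303.7, 225.6]
eef_rot: [-3.141, -0.004, 2.659]
wrist_force: [-0.1, 0.3, -0.8]
finger_gap: 0.5
```

```bash
python3 - <<'E'
from fit import *
c=cam('wrist'); P=cloud(c)
hsv=cv2.cvtColor(c['color'],cv2.COLOR_RGB2HSV); red=((hsv[...,0]<8)|(hsv[...,0]>172))&(hsv[...,1]>130)&(hsv[...,2]>50)&(np.linalg.norm(P[...,:2]-[575,305],axis=-1)<80)&(P[...,2]>30)&(c['z_map']>0)
print(np.percentile(P[red],[5,50,95],axis=0).round(1), manip.read_state()['wrist_force'])
E
```

```text
[[544.6 303.2 192.4]
 [562.3 317.7 198.8]
 [581.9 331.2 201.4]] [-0.49651207 -0.03125061 -0.48453888]
```

Call:
send_rows(
  plan=[
    {"travel": [0,-7,24],"delta_rot": [0,0,0],"fingers": 1},
    {"travel": [0,-7,25],"delta_rot": [0,0,0],"fingers": 1},
    {"travel": [0,-2,18],"delta_rot": [0,0,0],"fingers": 1},
    {"travel": [0,-2,18],"delta_rot": [0,0,0],"fingers": 1},
    {"travel": [0,1.5,16],"delta_rot": [0,0,0],"fingers": 1},
    {"travel": [0,1.5,16],"delta_rot": [0,0,0],"fingers": 1},
    {"travel": [0,2,15],"delta_rot": [0,0,0],"fingers": 1},
    {"travel": [0,0,0],"delta_rot": [0,0,0],"fingers": 1},
    {"travel": [0,0,0],"delta_rot": [0,0,0],"fingers": 1},
  ],
)

```text
clock: 25.38
eef_pos: [578.7, 293.0, 95.2]
eef_rot: [3.141, -0.003, 2.66]
wrist_force: [-1.3, -3.7, 5.0]
finger_gap: 0.4
```

Call:
send_rows(
  plan=[
    {"travel": [0,-2,-15],"delta_rot": [0,0,0],"fingers": 1},
    {"travel": [0,-1.5,-16],"delta_rot": [0,0,0],"fingers": 1},
    {"travel": [0,-1.5,-16],"delta_rot": [0,0,0],"fingers": 1},
    {"travel": [0,2,-18],"delta_rot": [0,0,0],"fingers": 1},
    {"travel": [0,2,-18],"delta_rot": [0,0,0],"fingers": 1},
    {"travel": [0,7,-25],"delta_rot": [0,0,0],"fingers": 1},
    {"travel": [0,7,-24],"delta_rot": [0,0,0],"fingers": 1},
    {"travel": [0,0,-40],"delta_rot": [0,0,0],"fingers": 1},
    {"travel": [0,0,-40],"delta_rot": [0,0,0],"fingers": 1},
    {"travel": [0,0,0],"delta_rot": [0,0,0],"fingers": 1},
    {"travel": [0,0,0],"delta_rot": [0,0,0],"fingers": 1},
  ],
)

```text
clock: 26.75
eef_pos: [584.8, 303.7, 306.0]
eef_rot: [-3.141, -0.004, 2.659]
wrist_force: [-0.5, -0.2, -0.7]
finger_gap: 0.4
```

```bash
python3 - <<'E'
from fit import *
c=cam('wrist'); P=cloud(c)
hsv=cv2.cvtColor(c['color'],cv2.COLOR_RGB2HSV); red=((hsv[...,0]<8)|(hsv[...,0]>172))&(hsv[...,1]>130)&(hsv[...,2]>50)&(np.linalg.norm(P[...,:2]-[575,305],axis=-1)<80)&(P[...,2]>30)&(c['z_map']>0)
print(np.percentile(P[red],[5,50,95],axis=0).round(1), manip.read_state()['wrist_force'])
c=cam('scene'); P=cloud(c); cv2.imwrite('pics/scene8c.png',cv2.resize(c['color'][120:370,130:450,::-1],None,fx=2.4,fy=2.4))
m=(abs(P[...,0]-470)<40)&(abs(P[...,1]+47)<60)&(P[...,2]>30)&(P[...,2]<80)&(c['z_map']>0); rect(P,m,'lid')
print([(k,w(c,d['at']).round(1),round(d['confidence'],2)) for k in ('lid_tab','fresh_yellow_center','fresh_red_center','old_blue_center','tip_box','buffer_bottle','specimen_jar','marker_pen') for d in tip_of(k,'scene')[:1]])
E
```

```text
[[546.9 292.3 193.5]
 [573.4 311.1 198.8]
 [600.6 329.3 201.1]] [ 0.04757528  0.28273098 -0.60394138]
lid n 463 centre [470.2 -46.9  45.9] size [ 79.6 119.5] long [-0.001  1.     0.003] normal [-0.004 -0.003  1.   ]
[('lid_tab', array([388.9, -42.1,  45.8]), 0.59), ('fresh_yellow_center', array([ 663.1, -325.4,  184.3]), 0.48), ('fresh_red_center', array([ 435. , -164.4,    0.8]), 0.47), ('old_blue_center', array([472.7,  66.2,  25.7]), 0.44), ('tip_box', array([666.1, 105.8,  -2.9]), 0.57), ('buffer_bottle', array([ 666. , -100.8,    1.3]), 0.72), ('marker_pen', array([ 667.4, -322.4,  183.2]), 0.74)]
```

View pics/scene8c.png

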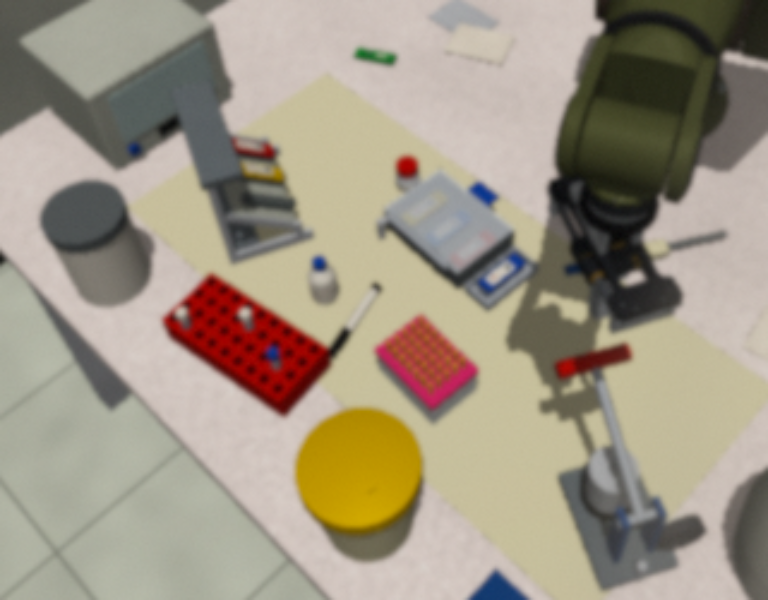

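The final view shows the lid shut at (450,225) with three cassettes under it. The lever is back up (593,362), red and yellow are still on the stand, and the bystanders are in place. I'm handing it in.

```bash
python3 -c "
from cell import manip; print(manip.sign_off())"
```

```text
the job is handed in; nothing more can be done
None
```

I put the fresh blue cassette on the middle bay, because the expired one in the dish was blue. Then I shut the lid, gave the pump lever three full strokes, and handed the job in at about 27 s of the 59 s limit.

**Last checks**
- **Cassette:** before the lid closed, its face centre was within about 1 mm of the estimated bay centre. It lay flat and square within about 0.01 rad.
- **Lid:** flat at z ≈ 46–47 mm, with its normal vertical within about 0.005 rad, both right after shutting and at the end.
- **Lever:** the tool reached the same depth on all three strokes. A camera check on the first put the bar at about 0.70 rad. The bar was seen back at its rest height after the second and third strokes; after the first I only raised the tool clear.
- **Rest of the bench:** the final picture shows red and yellow still on the stand, the expired blue in the dish, and the bystanders where they were. The robot was touching nothing.

**Checks that disagreed or failed**
- In the last scene view the network put the fresh yellow, the fresh red and the pen on other objects (lamp bar and jar), all at low to middling confidence. It did not report the jar at all. I judged those four from the picture, where they were in place.
- One lever-bar measurement in the top view found no usable pixels, so I measured the bar with the wrist camera instead.

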